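Slide the bezel ring through the one-way flap

TASK

Gently push the silver bezel ring along the feed board with the fingertips, through the hanging brass flap and wholly into the walled bay behind it, so that the flap is pushed open on the way. Then draw the fingers back out under the flap the way they came, before it can swing shut behind them, so that it falls fully shut by itself with the ring lying flat in the bay. Do not lift, carry or flick the ring, do not reach over the shut flap into the bay, and leave the two knobs, the dish and the dial plate where they are.

Things in the scene. Friction and masses are not known exactly. Their poses are not given: they have to be found in the camera images.
- tray: fixed wooden feed board, 380 mm long (its x, -200 to +180), 280 mm wide (y), flat top 20 mm above the bench. Origin on the bench under the middle of the shut flap; x points along the board from the open feed side (x < 0) through the flap to the bay (x > 0), y to the left of that, z up
- gate (a point): fixed point midway between the flap's hinge pins, 93 mm above the board top. At tray x = 0 two steel posts (16 mm along x, 12 mm across) stand at y = -114 and +114 mm, tops 121 mm above the bench. Nothing spans between them but the flap
- bay (a point): fixed point on the board top in the middle of the bay, 90 mm past the shut flap. Side walls: inner faces at tray y = -108 and +108 mm; end wall: inner face at x = 170 mm; all 35 mm tall, open above
- flap (a joint): brass one-way gravity flap, rad: 0 hanging shut, positive as its lower edge swings into the bay (tray +x), at most 1.4; it cannot swing to the feed side. 60 g, no spring, falls shut at once when let go. The pushed ring opens it; it then rides on the ring, and falls shut only once the ring's rear edge is 30 mm past the shut flap (ring centre at tray x of 70 mm or more), else it stays resting on it
- flap_edge (a point): middle of the flap's lower edge, 88 mm below the pins, 5 mm above the board top when shut; moves with the flap. Flap plate 208 mm wide, 17 mm tall, 4 mm thick, hung by two thin arms (inner faces at y = -96 and +96 mm). Between the arms, above the plate, it is open: fingers pointing down can pass there, up to about 40 mm beyond the pins, pushing the plate ahead; it swings up as it goes
- bezel: tarnished silver bezel ring lying flat on the feed side of the board: outer diameter 80 mm, inner 62 mm, 9 mm thick, about 60 g, slides with ordinary friction. Origin on its axis, at its underside; z is its axis
- knob1: loose black ebony setting knob standing on the feed side of the board near its left (+y) edge, 24 mm wide, 25 mm tall; origin at centre of its underside. Leave alone
- knob2: the like knob near the board's right (-y) edge. Leave alone
- dish: loose round pewter parts dish on the bench, 96 mm wide, 28 mm tall; origin at centre of underside. Leave alone
- dial: loose round white enamel dial plate lying on the bench, 110 mm wide, 5 mm thick; origin at centre of underside. Leave alone
Things that resemble listed ones, but are neither listed nor needed, are in the scene too. Of the things shaped like the bezel, the silver one is meant.

How it is judged:
By the outcome, as a careful person would: the job done as asked, in the order asked, and still so for the second after the job is handed in, with the robot touching nothing.
It also fails if it takes over 35 s, if anything falls off the work surface, if the arm or the gripper's body presses on something with over 40 N, if the wrist force passes 120 N, or if a joint passes its speed limit or range.

ROBOT

A 7-joint arm with a two-finger parallel gripper is mounted at the origin on the work surface. World frame = base frame: x ahead of the robot, y to its left, z up, the work surface at z = 0. Lengths are in m, angles in rad, forces in N, time in s.
With the tool pointing down it reaches from about 0.4 to 0.925 m from the base axis. Payload 5.6 kg.
Tool frame: the origin (TCP) lies between the finger pads; the fingertips stand 19 mm ahead of it and the grasp point (between the pads) is the TCP (robot.tip_reach is the distance from the TCP to the fingertips, in m); z points along the fingers, y is the direction in which the jaws open and shut (so a half turn about z gives the same grasp; the last joint's range is limited). The gripper opens to 85 mm and grips with 20 to 120 N. Pads are 22 mm wide; open, the fingers measure 114 mm over their backs; the gripper's body (76 mm by 85 mm) begins 54 mm behind the grasp point. The pads swing forward as they close: fully open they stand 13 mm farther back than shut.
Start: joints at [1.179, 0.468, -0.012, 1.603, 0.006, 1.071, -0.056], TCP at [0.222, -0.611, 0.25] pointing down, gripper open.
Joint ranges: [-2.53, 2.53], [-0.31, 2.02], [-1.57, 1.55], [0.28, 2.44], [-1.29, 4.43], [0.15, 1.84], [-2.92, 2.92]. Speed limits (rad/s): [2.57, 2.57, 3.14, 3.14, 3.14, 3.14, 3.14].

INTERFACE

Orientations are given as a rotation vector (axis times angle).
In Python, from bench import status, imaging, workorder, finder, robot gives the robot as it stands.
- The arm moves only by the tool play_rows, never from a script. Its argument "rows" is a list of rows, each an object of numbers: "hand": the closure, from -1 (fully open) to 1 (shut); "dx", "dy", "dz": the shift along the tool's x, y, z in units of 40 mm (1.0 is 40 mm); "ax", "ay", "az": the turn, a rotation vector about the tool's x, y, z in degrees. In form: [{"hand": .., "dx": .., "dy": .., "dz": .., "ax": .., "ay": .., "az": ..}, ...]. A call has 1 to 10 rows; each row shifts and turns the pose as measured when the row begins, along the tool's axes as they then stand; what a row does not reach is not made up. A row lasts 1/8 s, in which the tool goes at most 62.5 mm and 10.7 degrees, less where a joint would pass 70% of its speed; a pose out of reach is approached as far as the arm can. A call is refused whole if a number of a shift passes 1 or a number of a turn 10.7, either way. A call with a gripper value outside its range is refused whole. The fingers move at their own pace and stop on an object; the grip force is fixed at half the most. Time passes only in rows, so rows that do not move let the fingers close. It gives the time, the measured TCP pose, the force and the opening at its end, in the units of the state.
- status.sense(): the state, without advancing time (a new reading comes with each control period).
- imaging.snapshot(name): name is "scene" or "side" or "wrist"; returns the picture (400x640x3 uint8, red, green, blue); there is no depth.
- imaging.camera_info(name): a dict with "mtx" (3x3 intrinsics, pixels), "world_to_cam" (4x4, takes a point from world to camera coordinates); the wrist camera has in their place "T_tool_cam" (4x4, takes a point from camera to tool coordinates, whose origin is the TCP and whose axes are the flange's). Camera axes: x right, y up, looking along -z (the intrinsics and any distortion apply to the point x, -y, -z); pixel columns grow to the right and rows downward; lengths in m; the calibration is good to about 2 mm. The wrist camera is an equidistant fisheye: a pixel r from the principal point sees the ray r / f radians off the axis. A picture is of the moment at which its call begins: read the wrist's pose just before it. camera_info takes no time and is no camera call.
- workorder.close_job(): hands the job in, once; it reports no verdict.
Trained networks look in the newest picture that a camera, given by its name, has taken for a name from the list of things; names that differ only in an ending like _2 or _b are one class to them, and where a whole thing is asked for, a point or a joint stands for the part that bears it (a point fixed in the world has none). Each returns a list of dicts, best first, with "conf" (0 to 1); they miss things now and then, are a little off and sometimes report something else, mostly with a low value. They report only what shows in the picture. A call takes as long as a camera call. They do not tell look-alikes from the thing itself.
- finder.look_for(camera, query): "centre" ([x, y, z] in m, in world coordinates, good to about 4 mm: the middle of the surface that is visible of it).
- finder.regions_of(camera, query): "region" (400x640 bool, what is visible of it).
- finder.tip_of(camera, query): "centre" ([x, y, z] in m, in world coordinates, good to about 4 mm: a listed point, or the origin of a listed thing).
The state is a dict: "clock": time; "q": joint angles; "qvel": joint speeds; "tau": joint torques, N m; "ee_pos": TCP position; "tcp_rot": TCP orientation; "wrist_force": force on the tool from outside, world axes, zero at the start; "wrist_torque": the same for the moment, N m; "gripper_width": finger opening in m.
Only numpy, scipy, OpenCV 4.12 (cv2) and the standard library are available. Lean on these libraries where they do the work, as an engineer would, in place of code of your own. Each camera call takes 0.05 s, during which the arm holds its last target. There are 200 camera calls.

## Working session

There is one attempt and no reset: what is moved stays moved. The work goes in short steps, Python scripts to look and compute and a tool call to move; the robot and the scene stay as the last step left them, time stands still between calls to the robot, and variables do not carry over. Pictures are saved under pics/ and viewed, about 8 in all and at most 12, crops included, and the job is handed in when it is done.

Besides the shell and the picture viewer there is one more tool, called after ">>>" as name(argument=value, ...), one argument or row to a line, values as JSON. play_rows: Moves the arm, as the interface text tells. Its arguments: {"type":"object","properties":{"rows":{"type":"array"}},"required":["rows"]}

```bash
mkdir -p pics; python3 - <<'E'
from bench import status, imaging, workorder, finder, robot
import cv2,numpy as np
s=status.sense(); print({k:np.round(v,3).tolist() for k,v in s.items()}); print(robot.tip_reach)
a=imaging.snapshot("scene");b=imaging.snapshot("side")
cv2.imwrite("pics/scene.png",a[:,:,::-1]);cv2.imwrite("pics/side.png",b[:,:,::-1])
for c in("scene","side"):
    for q in("bezel","gate","bay","tray","flap_edge","knob1","dish","dial"):
        print(c,q,[(round(d["conf"],2),np.round(d["centre"],3).tolist()) for d in finder.tip_of(c,q)])
    i=imaging.camera_info(c);print(i)
E
```

```text
{'clock': 0.0, 'q': [1.179, 0.468, -0.012, 1.604, 0.006, 1.071, -0.056], 'qvel': [0.001, 0.0, -0.001, 0.001, 0.001, 0.0, -0.0], 'tau': [0.001, -53.24, 0.021, -25.131, 0.011, 0.008, -0.0], 'ee_pos': [0.222, -0.61, 0.249], 'tcp_rot': [-3.092, -0.545, 0.001], 'wrist_force': [-0.395, -0.301, 1.351], 'wrist_torque': [0.01, -0.005, -0.059], 'gripper_width': 0.085}
0.019
scene bezel [(0.6, [0.246, -0.357, 0.0]), (0.52, [0.499, -0.152, 0.016]), (0.51, [0.785, -0.22, 0.005]), (0.49, [0.648, -0.372, -0.001])]
scene gate [(0.88, [0.513, -0.049, 0.116])]
scene bay [(0.8, [0.536, 0.036, 0.018]), (0.35, [0.536, 0.403, 0.003])]
scene tray [(0.73, [0.509, -0.049, 0.003])]
scene flap_edge [(0.77, [0.516, -0.053, 0.019])]
scene knob1 [(0.57, [0.618, -0.122, 0.022]), (0.38, [0.388, -0.064, 0.018]), (0.19, [0.538, 0.402, 0.002])]
scene dish []
scene dial [(0.96, [0.537, 0.406, 0.001])]
{'mtx': array([[392.55848272,   0.        , 313.57362056],
       [  0.        , 392.55848272, 205.30635364],
       [  0.        ,   0.        ,   1.        ]]), 'world_to_cam': array([[-0.65535111,  0.75524456,  0.01098
[... 436 characters left out ...]
y [(0.59, [0.511, -0.044, -0.001])]
side flap_edge [(0.81, [0.514, -0.05, 0.024]), (0.23, [0.385, -0.062, 0.02])]
side knob1 [(0.57, [0.614, -0.124, 0.022]), (0.45, [0.385, -0.061, 0.019])]
side dish [(0.57, [0.496, -0.452, -0.001])]
side dial [(0.92, [0.538, 0.406, 0.002])]
{'mtx': array([[427.80324825,   0.        , 313.99158078],
       [  0.        , 427.80324825, 190.83835644],
       [  0.        ,   0.        ,   1.        ]]), 'world_to_cam': array([[ 0.99824271, -0.05923833,  0.0015222 , -0.50483129],
       [ 0.04362342,  0.75201171,  0.65770464, -0.09080994],
       [-0.04010603, -0.65648245,  0.75327438, -1.15186529],
       [ 0.        ,  0.        ,  0.        ,  1.        ]])}
```

View pics/scene.png

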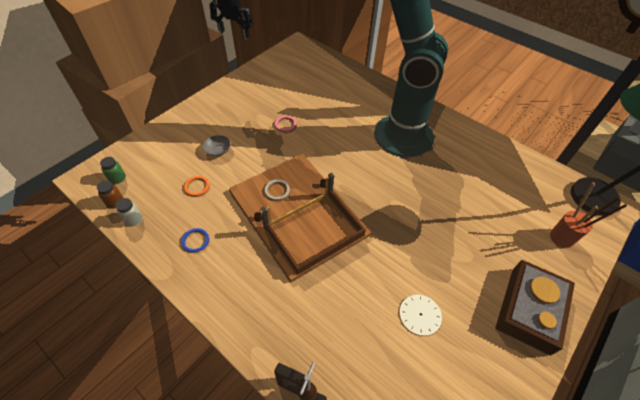

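View pics/side.png

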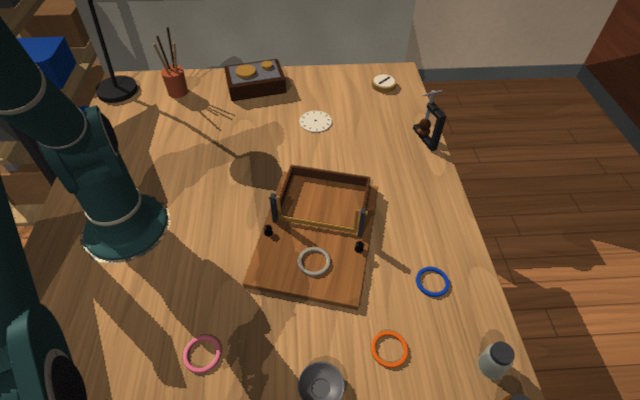

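The silver ring lies on the board at scene (277,190) and side (314,262). It could be confused with the pink ring at scene (285,123), the orange one at (196,186) or the blue one at (195,240), all of which lie on the bench. Next I'll refine the tray pose and check the ring in a close crop.

```bash
cat > h.py <<'E'
from bench import status, imaging, workorder, finder, robot
import cv2,numpy as np
from scipy.spatial.transform import Rotation as R
def proj(c,P):
    i=imaging.camera_info(c);W=i["world_to_cam"];p=np.atleast_2d(P)@W[:3,:3].T+W[:3,3]
    q=np.c_[p[:,0],-p[:,1],-p[:,2]]@i["mtx"].T;return q[:,:2]/q[:,2:]
def unproj(c,uv,z):
    i=imaging.camera_info(c);W=i["world_to_cam"];uv=np.atleast_2d(uv)
    d=np.c_[uv,np.ones(len(uv))]@np.linalg.inv(i["mtx"]).T;d=d*[1,-1,-1]@W[:3,:3]
    o=-W[:3,:3].T@W[:3,3];return o+d*((z-o[2])/d[:,2])[:,None]
def tray(P,T):
    P=np.atleast_2d(P);c,s=np.cos(T[2]),np.sin(T[2]);return np.c_[T[0]+c*P[:,0]-s*P[:,1],T[1]+s*P[:,0]+c*P[:,1],P[:,2]]
def totray(p,T):
    d=np.array(p)[:2]-T[:2];c,s=np.cos(T[2]),np.sin(T[2]);return np.array([c*d[0]+s*d[1],-s*d[0]+c*d[1]])
E
python3 - <<'E'
from h import *
T=[.512,-.049,np.arctan2(.086,.0245)]
L=[([-.2,-.14,.02],[-.2,.14,.02]),([-.2,-.14,.02],[.18,-.14,.02]),([-.2,.14,.02],[.18,.14,.02]),([0,-.104,.025],[0,.104,.025]),([0,-.114,.02],[0,-.114,.121]),([0,.114,.02],[0,.114,.121]),([.17,-.108,.055],[.17,.108,.055])]
out=[]
for c,(x,y,w,h) in (("scene",(220,140,160,150)),("side",(235,150,150,165))):
    a=imaging.snapshot(c);rs=finder.regions_of(c,"bezel")
    for r in rs:
        m=r["region"].astype(np.uint8);v,u=np.nonzero(m)
        P=unproj(c,np.c_[u,v],.029)
        pc=cv2.minEnclosingCircle((P[:,:2]*1000).astype(np.float32))
        print(c,round(r["conf"],2),np.median(u),np.median(v),np.round(pc[0],1),round(pc[1],1),np.round(totray(np.array(pc[0])/1000,T),4),a[v,u].mean(0).round())
    k=4 if c=="scene" else 4
    z=cv2.resize(a[y:y+h,x:x+w,::-1],None,fx=k,fy=k,interpolation=cv2.INTER_CUBIC)
    for A,B in L:
        p=((proj(c,tray([A,B],T))+.5-[x,y])*k).astype(int);cv2.line(z,tuple(map(int,p[0])),tuple(map(int,p[1])),(255,255,0),1)
    cv2.imwrite(f"pics/{c}_z.png",z[:600])
E
```

```text
scene 0.7 276.0 190.0 [ 504.1 -151.9] 42.0 [-0.1012 -0.0206] [150. 135. 111.]
scene 0.59 193.0 185.0 [ 661.5 -357.7] 43.1 [-0.2559 -0.2284] [204. 107.  47.]
scene 0.55 284.0 123.0 [ 265.4 -340. ] 41.1 [-0.3474  0.1574] [166.  92.  96.]
scene 0.51 194.0 240.0 [ 789.4 -200.5] 40.5 [-0.0697 -0.3083] [ 67.  80. 143.]
side 0.85 313.0 261.5 [ 495. -160.] 41.2 [-0.1114 -0.0141] [139. 126. 108.]
side 0.68 201.0 353.0 [ 246.9 -370.6] 39.6 [-0.382   0.1669] [173.  95. 106.]
side 0.62 389.5 348.0 [ 641.7 -383.7] 41.1 [-0.2863 -0.2164] [190.  96.  35.]
side 0.55 433.0 281.0 [ 770.  -230.8] 40.0 [-0.1042 -0.298 ] [ 48.  72. 132.]
```

View pics/side_z.png

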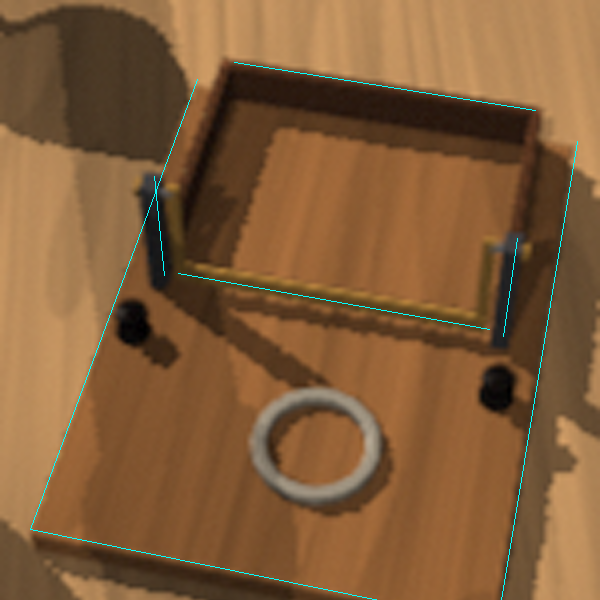

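View pics/scene_z.png

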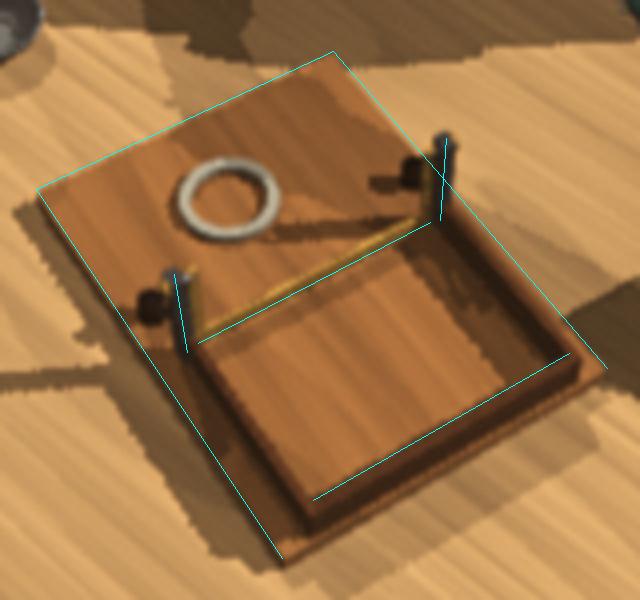

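Both overlays fit the tray to within a few mm. The close crop confirms the silver-grey ring at tray (-0.105,-0.015). I'll turn the tool so its x lies along tray x and set the fingers about 30 mm apart.

>>> play_rows(
  rows=[
    {"hand": 0.3, "dx": 0, "dy": 0, "dz": 0, "ax": 0, "ay": 0, "az": -10.7},
    {"hand": 0.3, "dx": 0, "dy": 0, "dz": 0, "ax": 0, "ay": 0, "az": -10.7},
    {"hand": 0.3, "dx": 0, "dy": 0, "dz": 0, "ax": 0, "ay": 0, "az": -10.7},
    {"hand": 0.3, "dx": 0, "dy": 0, "dz": 0, "ax": 0, "ay": 0, "az": -10.7},
    {"hand": 0.3, "dx": 0, "dy": 0, "dz": 0, "ax": 0, "ay": 0, "az": -10.7},
    {"hand": 0.3, "dx": 0, "dy": 0, "dz": 0, "ax": 0, "ay": 0, "az": 0},
  ],
)

```text
clock: 1.85
ee_pos: [0.2221, -0.6109, 0.2503]
tcp_rot: [-2.511, -1.888, 0.0]
wrist_force: [0.5, -0.7, -0.1]
gripper_width: 0.0296
```

```bash
cat > go.py <<'E'
from h import *
import sys
T=np.array([.512,-.049,np.arctan2(.086,.0245)])
def go(x,y,z,show=True):
    s=status.sense();M=R.from_rotvec(s["tcp_rot"]).as_matrix();p=np.array(s["ee_pos"])
    g=tray([[x,y,z]],T)[0];d=M.T@(g-p)
    c,sn=np.cos(T[2]),np.sin(T[2]);G=np.c_[[c,sn,0],[sn,-c,0],[0,0,-1]]
    rv=np.degrees(R.from_matrix(M.T@G).as_rotvec())
    print("t",round(s["clock"],2),"tray",np.round(totray(p,T),4),"z",round(p[2],4),"w",round(s["gripper_width"],4),"F",np.round(s["wrist_force"],1),"shift40",np.round(d/.04,3),"turn",np.round(rv,2))
if __name__=="__main__": go(*map(float,sys.argv[1:4]))
E
python3 go.py -.178 -.015 .12
```

```text
t 1.85 tray [-0.6198  0.1249] z 0.2503 w 0.0296 F [ 0.5 -0.7 -0.1] shift40 [11.058  3.458  3.254] turn [-0.01  0.01 -0.21]
```

>>> play_rows(
  rows=[
    {"hand": 0.3, "dx": 0.7, "dy": 0.25, "dz": 0, "ax": 0, "ay": 0, "az": 0},
    {"hand": 0.3, "dx": 1, "dy": 0.3, "dz": 0, "ax": 0, "ay": 0, "az": 0},
    {"hand": 0.3, "dx": 1, "dy": 0.3, "dz": 0, "ax": 0, "ay": 0, "az": 0},
    {"hand": 0.3, "dx": 1, "dy": 0.3, "dz": 0, "ax": 0, "ay": 0, "az": 0},
    {"hand": 0.3, "dx": 1, "dy": 0.3, "dz": 0, "ax": 0, "ay": 0, "az": 0},
    {"hand": 0.3, "dx": 1, "dy": 0.3, "dz": 0.2, "ax": 0, "ay": 0, "az": 0},
    {"hand": 0.3, "dx": 1, "dy": 0.3, "dz": 0.3, "ax": 0, "ay": 0, "az": 0},
    {"hand": 0.3, "dx": 1, "dy": 0.3, "dz": 0.3, "ax": 0, "ay": 0, "az": 0},
    {"hand": 0.3, "dx": 1, "dy": 0.3, "dz": 0.3, "ax": 0, "ay": 0, "az": 0},
    {"hand": 0.3, "dx": 0.6, "dy": 0.2, "dz": 0.3, "ax": 0, "ay": 0, "az": 0},
  ],
)

```text
clock: 3.1
ee_pos: [0.4468, -0.2837, 0.1942]
tcp_rot: [2.549, 1.824, -0.001]
wrist_force: [0.0, -0.7, 0.0]
gripper_width: 0.0296
```

```bash
python3 go.py -.178 -.015 .06
```

```text
t 3.1 tray [-0.2436 -0.0016] z 0.1942 w 0.0296 F [ 0.  -0.7  0. ] shift40 [1.669 0.234 3.35 ] turn [ 0.31  0.26 -2.92]
```

>>> play_rows(
  rows=[
    {"hand": 0.3, "dx": 0.6, "dy": 0.1, "dz": 0.3, "ax": 0.3, "ay": 0.3, "az": -2.9},
    {"hand": 0.3, "dx": 0.6, "dy": 0.1, "dz": 0.7, "ax": 0, "ay": 0, "az": 0},
    {"hand": 0.3, "dx": 0.4, "dy": 0.0, "dz": 0.8, "ax": 0, "ay": 0, "az": 0},
    {"hand": 0.3, "dx": 0.1, "dy": 0, "dz": 0.7, "ax": 0, "ay": 0, "az": 0},
    {"hand": 0.3, "dx": 0, "dy": 0, "dz": 0.4, "ax": 0, "ay": 0, "az": 0},
    {"hand": 0.3, "dx": 0, "dy": 0, "dz": 0, "ax": 0, "ay": 0, "az": 0},
  ],
)

```text
clock: 3.85
ee_pos: [0.4771, -0.2167, 0.0741]
tcp_rot: [-2.507, -1.893, -0.002]
wrist_force: [-0.1, -0.2, 0.4]
gripper_width: 0.0297
```

```bash
python3 go.py -.178 -.015 .044; python3 - <<'E'
from h import *
x=[]
a=imaging.snapshot("side");a2=imaging.snapshot("scene")
z=cv2.resize(a[180:315,220:400,::-1],None,fx=4,fy=4,interpolation=cv2.INTER_CUBIC);cv2.imwrite("pics/s2.png",z)
for c in("scene","side"): print(c,[(round(d["conf"],2),np.round(d["centre"],3).tolist()) for d in finder.tip_of(c,"bezel")])
E
```

```text
t 3.85 tray [-0.1709 -0.0123] z 0.0741 w 0.0297 F [-0.1 -0.2  0.4] shift40 [-0.179  0.066  0.752] turn [ 0.02 -0.08  0.  ]
scene [(0.75, [0.499, -0.154, 0.016]), (0.61, [0.784, -0.222, 0.0]), (0.52, [0.647, -0.37, -0.005]), (0.48, [0.249, -0.357, 0.002])]
side [(0.95, [0.781, -0.214, -0.002]), (0.95, [0.247, -0.358, 0.003]), (0.77, [0.652, -0.375, -0.0])]
```

View pics/s2.png

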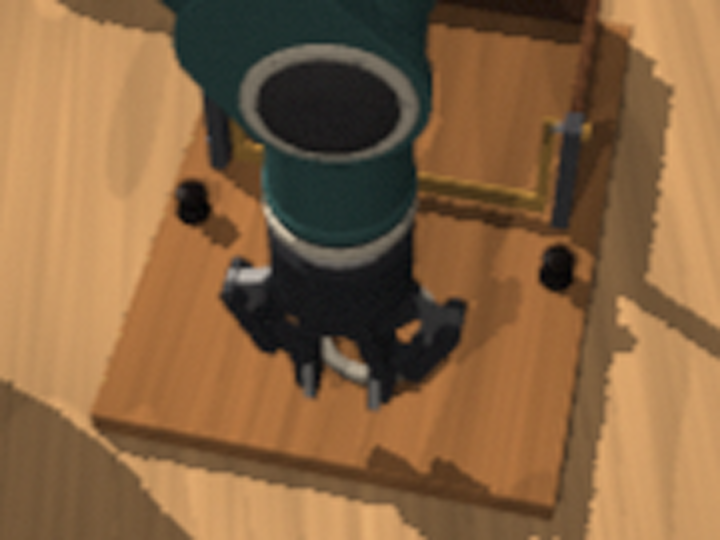

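The fingers straddle the rear of the ring, crop (310,390) and (377,400), and the ring is at (350,360). I'll lower and feel for the board.

>>> play_rows(
  rows=[
    {"hand": 0.3, "dx": -0.15, "dy": 0.06, "dz": 0.3, "ax": 0, "ay": 0, "az": 0},
    {"hand": 0.3, "dx": 0, "dy": 0, "dz": 0.3, "ax": 0, "ay": 0, "az": 0},
    {"hand": 0.3, "dx": 0, "dy": 0, "dz": 0.1, "ax": 0, "ay": 0, "az": 0},
    {"hand": 0.3, "dx": 0, "dy": 0, "dz": 0, "ax": 0, "ay": 0, "az": 0},
  ],
)

```text
clock: 4.55
ee_pos: [0.4796, -0.2257, 0.0473]
tcp_rot: [2.505, 1.887, 0.006]
wrist_force: [-0.1, -0.0, -0.2]
gripper_width: 0.0298
```

```bash
python3 go.py -.178 -.015 .042
```

```text
t 4.55 tray [-0.1788 -0.0172] z 0.0473 w 0.0298 F [-0.1 -0.  -0.2] shift40 [ 0.019 -0.057  0.132] turn [ 0.39  0.   -0.12]
```

>>> play_rows(
  rows=[
    {"hand": 0.3, "dx": 0, "dy": -0.05, "dz": 0.08, "ax": 0.3, "ay": 0, "az": 0},
    {"hand": 0.3, "dx": 0, "dy": 0, "dz": 0.05, "ax": 0, "ay": 0, "az": 0},
    {"hand": 0.3, "dx": 0, "dy": 0, "dz": 0, "ax": 0, "ay": 0, "az": 0},
  ],
)

```text
clock: 4.92
ee_pos: [0.4778, -0.2248, 0.042]
tcp_rot: [2.508, 1.89, 0.002]
wrist_force: [0.6, 0.4, -0.0]
gripper_width: 0.03
```

>>> play_rows(
  rows=[
    {"hand": 0.3, "dx": 0, "dy": 0, "dz": 0.05, "ax": 0, "ay": 0, "az": 0},
    {"hand": 0.3, "dx": 0, "dy": 0, "dz": 0, "ax": 0, "ay": 0, "az": 0},
  ],
)

```text
clock: 5.18
ee_pos: [0.478, -0.2249, 0.0401]
tcp_rot: [2.508, 1.89, 0.002]
wrist_force: [0.1, 0.0, -0.3]
gripper_width: 0.0297
```

>>> play_rows(
  rows=[
    {"hand": 0.3, "dx": 0, "dy": 0, "dz": 0.04, "ax": 0, "ay": 0, "az": 0},
    {"hand": 0.3, "dx": 0, "dy": 0, "dz": 0, "ax": 0, "ay": 0, "az": 0},
  ],
)

```text
clock: 5.42
ee_pos: [0.4782, -0.2249, 0.0387]
tcp_rot: [2.507, 1.89, 0.002]
wrist_force: [-1.1, 0.9, 1.5]
gripper_width: 0.0296
```

```bash
python3 go.py -.178 -.015 .040
```

```text
t 5.42 tray [-0.1784 -0.0157] z 0.0387 w 0.0296 F [-1.1  0.9  1.5] shift40 [ 0.011 -0.017 -0.033] turn [ 0.14  0.01 -0.08]
```

>>> play_rows(
  rows=[
    {"hand": 0.3, "dx": 0.05, "dy": 0, "dz": -0.04, "ax": 0.1, "ay": 0, "az": 0},
    {"hand": 0.3, "dx": 0.15, "dy": 0, "dz": 0, "ax": 0, "ay": 0, "az": 0},
    {"hand": 0.3, "dx": 0.15, "dy": 0, "dz": 0, "ax": 0, "ay": 0, "az": 0},
    {"hand": 0.3, "dx": 0.1, "dy": 0, "dz": 0, "ax": 0, "ay": 0, "az": 0},
    {"hand": 0.3, "dx": 0.1, "dy": 0, "dz": 0, "ax": 0, "ay": 0, "az": 0},
    {"hand": 0.3, "dx": 0.1, "dy": 0, "dz": 0, "ax": 0, "ay": 0, "az": 0},
    {"hand": 0.3, "dx": 0.1, "dy": 0, "dz": 0, "ax": 0, "ay": 0, "az": 0},
    {"hand": 0.3, "dx": 0.1, "dy": 0, "dz": 0, "ax": 0, "ay": 0, "az": 0},
  ],
)

```text
clock: 6.42
ee_pos: [0.4881, -0.19, 0.0402]
tcp_rot: [2.508, 1.891, 0.0]
wrist_force: [-0.6, -0.4, 0.3]
gripper_width: 0.0293
```

```bash
cat > ring.py <<'E'
from go import *
for c in("scene","side"):
    imaging.snapshot(c)
    for d in finder.tip_of(c,"bezel"):
        t=totray(d["centre"],T)
        if abs(t[0])<.19 and abs(t[1])<.13: print(c,round(d["conf"],2),np.round(t,4),round(d["centre"][2],3))
E
python3 ring.py; python3 go.py -.140 -.015 .040
```

```text
scene 0.63 [-0.0911 -0.0182] 0.016
side 0.62 [-0.0972 -0.0179] 0.016
side 0.44 [0.0034 0.0013] 0.001
t 6.62 tray [-0.1422 -0.0156] z 0.0402 w 0.0297 F [ 0.4 -0.3 -0.1] shift40 [ 0.055 -0.015  0.004] turn [ 0.03  0.01 -0.06]
```

Contact is confirmed: the ring is at about x = -0.094, as the finger geometry predicts. Pushing on.

>>> play_rows(
  rows=[
    {"hand": 0.3, "dx": 0.12, "dy": 0, "dz": 0, "ax": 0, "ay": 0, "az": 0},
    {"hand": 0.3, "dx": 0.15, "dy": 0, "dz": 0, "ax": 0, "ay": 0, "az": 0},
    {"hand": 0.3, "dx": 0.15, "dy": 0, "dz": 0, "ax": 0, "ay": 0, "az": 0},
    {"hand": 0.3, "dx": 0.15, "dy": 0, "dz": 0, "ax": 0, "ay": 0, "az": 0},
    {"hand": 0.3, "dx": 0.15, "dy": 0, "dz": 0, "ax": 0, "ay": 0, "az": 0},
    {"hand": 0.3, "dx": 0.15, "dy": 0, "dz": 0, "ax": 0, "ay": 0, "az": 0},
    {"hand": 0.3, "dx": 0.15, "dy": 0, "dz": 0, "ax": 0, "ay": 0, "az": 0},
    {"hand": 0.3, "dx": 0.15, "dy": 0, "dz": 0, "ax": 0, "ay": 0, "az": 0},
    {"hand": 0.3, "dx": 0.1, "dy": 0, "dz": 0, "ax": 0, "ay": 0, "az": 0},
    {"hand": 0.3, "dx": 0.05, "dy": 0, "dz": 0, "ax": 0, "ay": 0, "az": 0},
  ],
)

```text
clock: 7.88
ee_pos: [0.5036, -0.1357, 0.0401]
tcp_rot: [2.508, 1.891, 0.0]
wrist_force: [0.8, -0.2, 0.4]
gripper_width: 0.03
```

```bash
python3 ring.py; python3 go.py .029 -.015 .040
```

```text
scene 0.51 [-0.0382 -0.0183] 0.018
side 0.42 [-0.0376 -0.0187] 0.017
t 8.07 tray [-0.0861 -0.0156] z 0.0401 w 0.0298 F [ 0.  -0.6  0.1] shift40 [ 2.877 -0.021  0.003] turn [ 0.02  0.01 -0.09]
```

>>> play_rows(
  rows=[
    {"hand": 0.3, "dx": 0.1, "dy": 0, "dz": 0, "ax": 0, "ay": 0, "az": 0},
    {"hand": 0.3, "dx": 0.12, "dy": 0, "dz": 0, "ax": 0, "ay": 0, "az": 0},
    {"hand": 0.3, "dx": 0.12, "dy": 0, "dz": 0, "ax": 0, "ay": 0, "az": 0},
    {"hand": 0.3, "dx": 0.14, "dy": 0, "dz": 0, "ax": 0, "ay": 0, "az": 0},
    {"hand": 0.3, "dx": 0.14, "dy": 0, "dz": 0, "ax": 0, "ay": 0, "az": 0},
    {"hand": 0.3, "dx": 0.14, "dy": 0, "dz": 0, "ax": 0, "ay": 0, "az": 0},
    {"hand": 0.3, "dx": 0.14, "dy": 0, "dz": 0, "ax": 0, "ay": 0, "az": 0},
    {"hand": 0.3, "dx": 0.14, "dy": 0, "dz": 0, "ax": 0, "ay": 0, "az": 0},
    {"hand": 0.3, "dx": 0.14, "dy": 0, "dz": 0, "ax": 0, "ay": 0, "az": 0},
    {"hand": 0.3, "dx": 0.1, "dy": 0, "dz": 0, "ax": 0, "ay": 0, "az": 0},
  ],
)

```text
clock: 9.32
ee_pos: [0.5183, -0.084, 0.0401]
tcp_rot: [2.509, 1.89, -0.001]
wrist_force: [0.1, -1.7, 0.5]
gripper_width: 0.0299
```

```bash
python3 ring.py; python3 go.py .029 -.015 .040; python3 - <<'E'
from h import *
a=imaging.snapshot("scene");b=imaging.snapshot("side")
f=lambda a,x,y:cv2.resize(a[y:y+150,x:x+130,::-1],None,fx=3,fy=3,interpolation=cv2.INTER_CUBIC)
cv2.imwrite("pics/s3.png",np.hstack([f(a,240,140),f(b,250,150)]))
E
```

```text
scene 0.51 [ 0.0196 -0.0189] 0.013
side 0.48 [ 0.016 -0.016] 0.019
t 9.53 tray [-0.0322 -0.0157] z 0.0401 w 0.0301 F [-0.6 -0.2  0.2] shift40 [ 1.53e+00 -2.20e-02  1.00e-03] turn [ 0.02  0.03 -0.13]
```

View pics/s3.png

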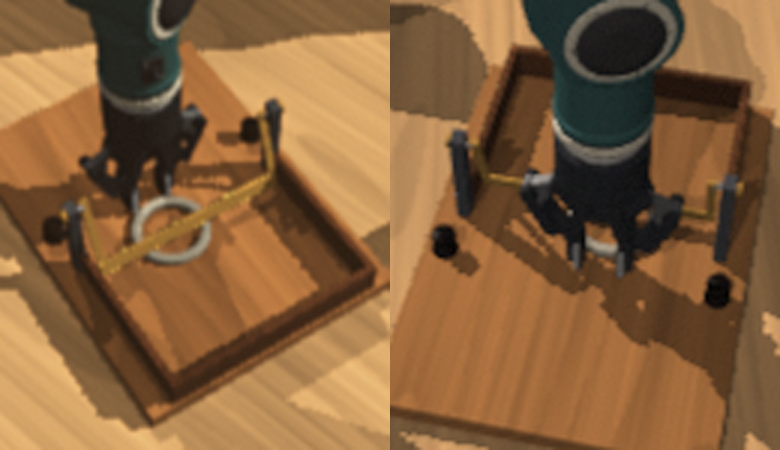

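The left panel shows the ring at (170,230), halfway under the opened flap, with the fingers squarely behind it. Forces are small. I'll push the remaining ~60 mm.

>>> play_rows(
  rows=[
    {"hand": 0.3, "dx": 0.1, "dy": 0, "dz": 0, "ax": 0, "ay": 0, "az": 0},
    {"hand": 0.3, "dx": 0.14, "dy": 0, "dz": 0, "ax": 0, "ay": 0, "az": 0},
    {"hand": 0.3, "dx": 0.14, "dy": 0, "dz": 0, "ax": 0, "ay": 0, "az": 0},
    {"hand": 0.3, "dx": 0.14, "dy": 0, "dz": 0, "ax": 0, "ay": 0, "az": 0},
    {"hand": 0.3, "dx": 0.14, "dy": 0, "dz": 0, "ax": 0, "ay": 0, "az": 0},
    {"hand": 0.3, "dx": 0.14, "dy": 0, "dz": 0, "ax": 0, "ay": 0, "az": 0},
    {"hand": 0.3, "dx": 0.14, "dy": 0, "dz": 0, "ax": 0, "ay": 0, "az": 0},
    {"hand": 0.3, "dx": 0.14, "dy": 0, "dz": 0, "ax": 0, "ay": 0, "az": 0},
    {"hand": 0.3, "dx": 0.14, "dy": 0, "dz": 0, "ax": 0, "ay": 0, "az": 0},
    {"hand": 0.3, "dx": 0.1, "dy": 0, "dz": 0, "ax": 0, "ay": 0, "az": 0},
  ],
)

```text
clock: 10.88
ee_pos: [0.5337, -0.0309, 0.04]
tcp_rot: [2.51, 1.888, -0.002]
wrist_force: [-0.6, -1.0, 1.0]
gripper_width: 0.0298
```

```bash
python3 ring.py; python3 go.py .030 -.015 .040; python3 - <<'E'
from go import *
a=imaging.snapshot("scene");b=imaging.snapshot("side")
f=lambda a,x,y:cv2.resize(a[y:y+150,x:x+130,::-1],None,fx=3,fy=3,interpolation=cv2.INTER_CUBIC)
cv2.imwrite("pics/s4.png",np.hstack([f(a,240,140),f(b,250,150)]))
for c in("scene","side"):
  for q in("gate","flap_edge"):print(c,q,[(round(d["conf"],2),np.round(totray(d["centre"],T),4),round(d["centre"][2],3)) for d in finder.tip_of(c,q)[:1]])
E
```

```text
scene 0.71 [ 0.0739 -0.0176] 0.017
side 0.55 [ 0.0695 -0.018 ] 0.019
t 11.07 tray [ 0.023  -0.0158] z 0.0399 w 0.0295 F [ 0.2 -0.4 -0.4] shift40 [ 0.174 -0.021 -0.001] turn [-0.    0.07 -0.2 ]
scene gate [(0.97, array([-0.0011, -0.0012]), 0.115)]
scene flap_edge [(0.91, array([ 0.042 , -0.0032]), 0.034)]
side gate [(0.62, array([-0.0005, -0.0009]), 0.112)]
side flap_edge [(0.56, array([ 0.0454, -0.0013]), 0.033)]
```

View pics/s4.png

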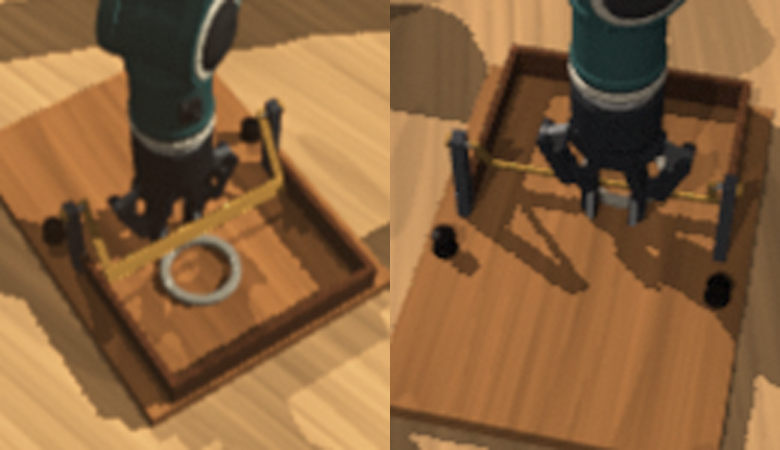

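The ring is at about 0.072 and the flap now leans on the fingers. I'll push about 8 mm more for margin, which stays inside the 40 mm finger limit.

>>> play_rows(
  rows=[
    {"hand": 0.3, "dx": 0.08, "dy": 0, "dz": 0, "ax": 0, "ay": 0, "az": 0},
    {"hand": 0.3, "dx": 0.08, "dy": 0, "dz": 0, "ax": 0, "ay": 0, "az": 0},
    {"hand": 0.3, "dx": 0.05, "dy": 0, "dz": 0, "ax": 0, "ay": 0, "az": 0},
    {"hand": 0.3, "dx": 0, "dy": 0, "dz": 0, "ax": 0, "ay": 0, "az": 0},
  ],
)

```text
clock: 11.88
ee_pos: [0.536, -0.0233, 0.0401]
tcp_rot: [2.511, 1.887, -0.002]
wrist_force: [-0.1, -0.7, -0.1]
gripper_width: 0.0303
```

```bash
python3 ring.py; python3 go.py .030 -.015 .040
```

```text
scene 0.58 [ 0.0791 -0.0183] 0.016
side 0.64 [ 0.0823 -0.0168] 0.017
t 12.07 tray [ 0.0311 -0.016 ] z 0.04 w 0.0298 F [-0.5  0.  -0. ] shift40 [-0.027 -0.024  0.   ] turn [-0.01  0.11 -0.27]
```

Ring at about 0.080. Drawing straight back out.

>>> play_rows(
  rows=[
    {"hand": 0.3, "dx": -0.2, "dy": 0, "dz": 0, "ax": 0, "ay": 0, "az": 0},
    {"hand": 0.3, "dx": -0.4, "dy": 0, "dz": 0, "ax": 0, "ay": 0, "az": 0},
    {"hand": 0.3, "dx": -0.5, "dy": 0, "dz": 0, "ax": 0, "ay": 0, "az": 0},
    {"hand": 0.3, "dx": -0.5, "dy": 0, "dz": 0, "ax": 0, "ay": 0, "az": 0},
    {"hand": 0.3, "dx": -0.5, "dy": 0, "dz": 0, "ax": 0, "ay": 0, "az": 0},
    {"hand": 0.3, "dx": -0.5, "dy": 0, "dz": 0, "ax": 0, "ay": 0, "az": 0},
    {"hand": 0.3, "dx": -0.5, "dy": 0, "dz": 0, "ax": 0, "ay": 0, "az": 0},
    {"hand": 0.3, "dx": -0.5, "dy": 0, "dz": 0, "ax": 0, "ay": 0, "az": 0},
    {"hand": 0.3, "dx": -0.4, "dy": 0, "dz": 0, "ax": 0, "ay": 0, "az": 0},
    {"hand": 0.3, "dx": 0, "dy": 0, "dz": 0, "ax": 0, "ay": 0, "az": 0},
  ],
)

```text
clock: 13.32
ee_pos: [0.4853, -0.1917, 0.0402]
tcp_rot: [2.518, 1.875, -0.006]
wrist_force: [1.1, -0.3, 0.1]
gripper_width: 0.0295
```

```bash
python3 ring.py; python3 go.py -.12 -.015 .040;  python3 - <<'E'
from go import *
a=imaging.snapshot("scene");b=imaging.snapshot("side")
f=lambda a,x,y:cv2.resize(a[y:y+150,x:x+130,::-1],None,fx=3,fy=3,interpolation=cv2.INTER_CUBIC)
cv2.imwrite("pics/s5.png",np.hstack([f(a,240,140),f(b,250,150)]))
for c in("scene","side"):
  for q in("gate","flap_edge","knob1","dial","dish"):print(c,q,[(round(d["conf"],2),np.round(d["centre"],3),np.round(totray(d["centre"],T),4)) for d in finder.tip_of(c,q)[:2]])
E
```

```text
scene 0.59 [ 0.0823 -0.0191] 0.016
side 0.44 [ 0.0783 -0.0146] 0.017
t 13.53 tray [-0.1415 -0.0137] z 0.0403 w 0.0298 F [ 0.2 -1.3 -0.5] shift40 [0.538 0.028 0.005] turn [-0.03  0.18 -0.5 ]
scene gate [(0.95, array([ 0.513, -0.048,  0.116]), array([ 0.0012, -0.001 ]))]
scene flap_edge [(0.59, array([ 0.514, -0.051,  0.022]), array([-0.0017, -0.0022]))]
scene knob1 [(0.51, array([ 0.384, -0.06 ,  0.019]), array([-0.0461,  0.1202])), (0.49, array([ 0.613, -0.122,  0.022]), array([-0.0424, -0.1175]))]
scene dial [(0.66, array([0.537, 0.403, 0.004]), array([0.4412, 0.1   ]))]
scene dish [(0.85, array([ 0.495, -0.444, -0.003]), array([-0.3844, -0.0919]))]
side gate []
side flap_edge [(0.61, array([ 0.512, -0.048,  0.023]), array([ 0.0009, -0.0003]))]
side knob1 [(0.66, array([ 0.385, -0.061,  0.02 ]), array([-0.0464,  0.1191])), (0.5, array([ 0.615, -0.125,  0.024]), array([-0.0446, -0.1202]))]
side dial [(0.95, array([0.538, 0.405, 0.   ]), array([0.4442, 0.099 ]))]
side dish [(0.58, array([ 0.495, -0.447, -0.   ]), array([-0.3876, -0.0923]))]
```

View pics/s5.png

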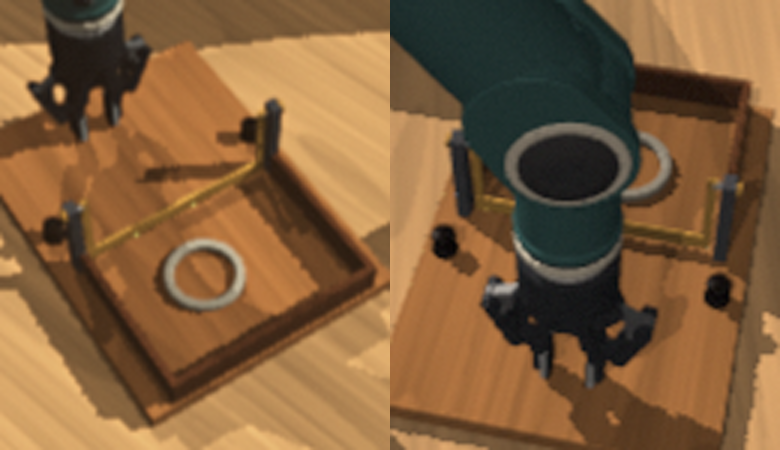

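The flap hangs shut in both views, and the ring lies flat in the bay at left panel (205,275). The knobs haven't moved. I'll lift clear of the board and hand in.

>>> play_rows(
  rows=[
    {"hand": 0.3, "dx": 0, "dy": 0, "dz": -0.3, "ax": 0, "ay": 0, "az": 0},
    {"hand": 0.3, "dx": 0, "dy": 0, "dz": -0.6, "ax": 0, "ay": 0, "az": 0},
    {"hand": 0.3, "dx": 0, "dy": 0, "dz": -0.5, "ax": 0, "ay": 0, "az": 0},
    {"hand": 0.3, "dx": 0, "dy": 0, "dz": 0, "ax": 0, "ay": 0, "az": 0},
  ],
)

```text
clock: 14.62
ee_pos: [0.4865, -0.1896, 0.0997]
tcp_rot: [2.515, 1.879, -0.004]
wrist_force: [0.3, -0.6, -0.7]
gripper_width: 0.0299
```

```bash
python3 ring.py; python3 go.py -.14 -.015 .09; python3 -c "
from bench import workorder; print(workorder.close_job())"
```

```text
scene 0.52 [ 0.0796 -0.0215] 0.018
scene 0.47 [-0.0472  0.1203] 0.023
side 0.61 [ 0.0798 -0.0167] 0.017
t 14.82 tray [-0.1422 -0.0122] z 0.0972 w 0.03 F [ 0.3 -0.3 -0.1] shift40 [0.056 0.07  0.178] turn [-0.27  0.19 -0.57]
the job is handed in; nothing more can be done
None
```

The silver ring is in the bay, the flap is shut behind it, and the job is handed in; the clock stood at 14.8 s at the last check before handing in. I pushed the ring along the board with the fingertips held 30 mm apart, through the flap to tray x of about 80 mm. I then drew the fingers straight back out under the flap and raised them clear of the board.

- **Ring:** the last check put it at x = 79.6 mm from the scene camera and 79.8 mm from the side camera. Its height read 17–18 mm against the 20 mm board top, within the detector's error, so it is lying flat.
- **Flap:** its edge read within 2 mm of the shut position from both cameras, at a height of 22–23 mm.
- **Other things:** the knobs, dial and dish were where they started, within detector noise (up to about 8 mm between readings of the dish).
- **Forces:** wrist forces read between moves stayed within about 2 N.
- **Disagreements:** the scene camera's last look also gave one false ring reading at a knob's position. The side camera missed the gate point once while the arm blocked its view.

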